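# Change the jaw on the key-cutting machine

## Robot

A 7-joint arm with a two-finger parallel gripper is mounted at the origin on the work surface. World frame = base frame: x ahead of the robot, y to its left, z up, the work surface at z = 0. Lengths are in m, angles in rad, forces in N, time in s.
With the tool pointing down it reaches from about 0.4 to 0.85 m from the base axis. Payload 10.4 kg.
Tool frame: the origin (TCP) lies between the finger pads; the fingertips stand 17 mm ahead of it and the grasp point (between the pads) lies 2 mm behind it; z points along the fingers, y is the line along which they close (so a half turn about z gives the same grasp; the last joint's range is limited). The gripper opens to 85 mm and grips with 20 to 120 N. Pads are 22 mm wide; open, the fingers measure 114 mm over their backs; the gripper's body (76 mm by 85 mm) begins 54 mm behind the grasp point. The pads swing forward as they close: fully open they stand 13 mm farther back than shut.
Start: joints at [1.219, 0.332, -0.065, 1.46, 0.022, 1.35, -0.088], TCP at [0.202, -0.592, 0.248] pointing down, gripper open.
Joint ranges: [-2.6, 2.6], [-0.5, 2.12], [-1.47, 1.34], [0.16, 2.42], [-1.27, 4.41], [0.06, 2.06], [-2.6, 2.6]. Speed limits (rad/s): [2.22, 2.22, 2.79, 2.79, 3.14, 3.14, 3.14].

## Interface

Orientations are given as a unit quaternion [x, y, z, w].
In Python, from workcell import readout, imaging, manip gives the robot as it stands. The module is installed in compiled form; this text tells all that it offers.
- The arm moves only by the shell command python3 -m crank 'ROWS' [OPENING] [FORCE]. ROWS is JSON, a list of rows, each a list of 4 numbers: the shift along the tool's x, y, z as a fraction of full scale, then the turn about the tool's z as a fraction of full scale. In form: [[x, y, z, yaw], ...]. A call has 1 to 5 rows; each row is the pose to reach, as a shift and turn from the pose commanded when the call began, along the tool's axes at that moment; what a row does not reach only later rows make up. Full scale, the value 1, is 400 mm for a shift and 60 degrees for a turn. A row lasts 1/12 s, in which the tool goes at most 41.7 mm and 7.16 degrees, less where a joint would pass 70% of its speed; a pose out of reach is approached as far as the arm can. A call with a number of a shift or a turn outside -1 to 1 is refused whole. A call with a gripper value outside its range is refused whole. OPENING is the gripper command: -1 is shut, 1 is fully open, values between are in proportion, set as the call begins (- or left out, the last holds). The fingers move at their own pace and stop on an object; FORCE is the grip in N (left out, the last holds). Time passes only in rows, so rows that repeat a pose let the fingers close. It gives the time, the measured TCP pose, the force, the opening and the grip force at its end, in the units of the state.
- readout.get_obs(): the state, without advancing time (a new reading comes with each control period).
- imaging.camera(name): name is "scene" or "top" or "wrist"; returns a dict with "color" (420x560x3 uint8, red, green, blue), "fx", "fy", "cx", "cy" (pixels), "rvec" (rotation vector, rad) and "tvec" (3), from world to camera coordinates, as OpenCV has them. Camera axes: x right, y down, z forward; pixel columns grow to the right and rows downward; lengths in m; the calibration is good to about 2 mm. A picture is of the moment at which its call begins. There is no depth.
- manip.hand_in(): hands the job in; it is judged then, once.
The state is a dict: "clock": time; "joint_pos": joint angles; "joint_velocities": joint speeds; "tau": joint torques, N m; "position": TCP position; "ee_rot": TCP orientation; "ft_force": force on the tool from outside, world axes, zero at the start; "torque": the same for the moment, N m; "grip_width": opening from 0.0 (shut) to 1.0 (fully open); "grasp_force": force on a finger pad.
Only numpy, scipy, OpenCV 4.12 (cv2) and the standard library are available. Lean on these libraries where they do the work, as an engineer would, in place of code of your own. Each camera call takes 0.05 s, during which the arm holds its last target. There are 200 camera calls.

## Task

Change the jaw on the key-cutting machine: swing the retaining catch open, draw the fitted jaw (wing screw on top) out through the open end of its way and set it down, not dropped, upright in the felt-lined tray. Then bring the collet jaw (round collet on top) from the desk, enter it at the open end, slide it fully home against the end stop and swing the catch fully shut behind it. Leave the spare jaw (two upright cheeks) and everything else on the desk where it is.

Things in the scene. Friction and masses are not known exactly. Their poses are not given: they have to be found in the camera images.
- way_home (a point): Key-cutting machine, fixed, left on the desk. Where the point and axes of a jaw lie when fully home in its way (either way round): x along the way, from open end to stop, z up. The way is an undercut T track; its floor is 34 below this point (55 above the desk). Inside 43 wide, 9 high, under two lips 6 thick with a 28 gap between; lip tops 15 above the floor, walls' outsides at y = +-30.
- way_mouth (a point): Middle of the way's open end, on its floor, at x = -37 from way_home, same axes. The walls flare out by 5 a side over the last 12; the lips begin 12 inside. In front of the mouth the flat dark steel carriage table goes on at floor height to x = -118 (y = +-73) of way_home, long enough for a jaw.
- way_stop (a point): Middle of the end stop's face, on the way's floor, at x = 35.5 from way_home, same axes; stop 43 wide, 15 high. A jaw touching it is home. Behind it the table ends 20 on; the machine's spindle, head and column (up to 335 above the desk) begin 145 on. Handwheel on the table's -y side: y = -62 to -130, up to 67 above the desk.
- jaw_old_c (a point): Jaw now fitted, home in the way: black wing screw (bar 40 x 13 along x) on top, total height 65. Steel, 0.25-0.5 kg. Foot 70 x 40 x 7 high; neck 50 x 24 up to 17; body 60 x 36 from 17 to 47 above the underside. Point: on its centre line, 34 above its underside; x along its length, y across, z up.
- jaw_new_c (a point): Jaw to be fitted, standing on the desk: round steel collet with a dark bore (34 diameter at its foot, 22 at the top) on top, total height 69. Steel, 0.25-0.5 kg. Foot 70 x 40 x 7 high; neck 50 x 24 up to 17; body 60 x 36 from 17 to 47 above the underside. Point: on its centre line, 34 above its underside; x along its length, y across, z up.
- jaw_spare_c (a point): Spare jaw on the desk, to be left alone: two dark upright cheeks (16 x 34 x 18 high) with a gap between on top, total height 65. Steel, 0.25-0.5 kg. Foot 70 x 40 x 7 high; neck 50 x 24 up to 17; body 60 x 36 from 17 to 47 above the underside. Point: on its centre line, 34 above its underside; x along its length, y across, z up.
- catch (a joint): Retaining catch at the mouth: flat bar on a vertical pivot. 0 = shut (hard stop), nose across the mouth just behind a home jaw's foot; it cannot shut if the jaw is over about 3 mm short of the stop. Grows clockwise from above to 1.4 rad; starts at 0 to 0.1; from 0.95 up it is clear of the jaws' path; stays where it is left. About 1 N at the knob turns it.
- catch_knob (a point): The catch's upright black knob: 14 diameter with an 18 ball on top, from 2 to 45 above the table; this point is 27 above it. From the pivot it lies at (55 sin q, 55 cos q) in way_home's x, y, q = joint catch: shut, the arm points along +y.
- catch_pivot (a point): Pivot of the catch, on the table at way_home's x = -42.5, y = +58; disc 20 diameter, 15 high. The nose reaches 48 from it, opposite the knob; the bar is 10 wide, from 2 to 12 above the table.
- tray_in (a point): Middle of the floor of the fixed walnut jaw tray lined with dark green felt, 5 above the desk; inside 140 along x, 110 along y; rim 8 above its floor, 5 thick.
- padlock_c (a point): Tarnished silver padlock lying flat, 40 x 50 x 20 with its shackle to +x; centre of its body. Leave alone.
- ziplock0_c (a point): Amber plastic zipper lock body, 62 (x) x 26 x 14; its centre. Leave alone.
- ziplock1_c (a point): A second amber plastic zipper lock body, the same. Leave alone.
- springbar_c (a point): Flat steel spring bar, 110 (x) x 12 x 4; its centre. Leave alone.
- mallet_c (a point): Walnut mallet lying flat: head 90 (x) x 55 x 55, handle 22 thick runs 190 from the head to -y; centre of the head. Leave alone.
- oiler_c (a point): Small white oil bottle, 38 diameter, 105 high, standing; 50 above its foot. Leave alone.
There are look-alikes about, which are no part of the job. Leave any blue look-alike of the part that bears jaw_old_c alone. Leave any turquoise look-alike of the part that bears jaw_new_c alone.

How it is judged:
On the way, in this order (a step that is already met when the one before it is completed fails the run):
1. the fitted jaw has been drawn out of the way (x of jaw_old_c in the frame of way_home below -0.07 m), for 0.1 s.
2. the collet jaw is home against the end stop (x of jaw_new_c in the frame of way_home between -0.005 and 0.004 m and y of jaw_new_c in the frame of way_home between -0.004 and 0.004 m and z of jaw_new_c in the frame of way_home between -0.004 and 0.004 m and angle between the x axis of jaw_new_c and the x axis of way_home, either way round below 0.09 rad), for 0.2 s.
3. the catch is swung shut behind it (value of joint catch below 0.12 rad), for 0.2 s.
At the end, for the whole second after the job is handed in: Collet jaw home (x within 5 mm, y and z within 4) and 0.09 rad of the way's line (either way round); catch below 0.12 rad; wing-screw jaw upright (0.08 rad) with its foot flat on the tray floor (4 mm), inside the rim; both at rest; all else within 30 mm of its start (all of step 2 and x of jaw_old_c in the frame of tray_in between -0.07 and 0.07 m and y of jaw_old_c in the frame of tray_in between -0.055 and 0.055 m and z of jaw_old_c in the frame of tray_in between 0.03 and 0.038 m and angle between jaw_old_c's own z axis and vertical below 0.08 rad and value of joint catch below 0.12 rad and linear speed of each of jaw_old, jaw_new below 0.02 m/s); the robot touches nothing.
It fails at once if the spare jaw is moved more than 30 mm (distance of jaw_spare_c from where it was at the start of the episode above 0.03 m).
It fails at once if a padlock, zipper lock, spring bar, mallet or oil bottle is moved more than 30 mm (distance of any of padlock_c, ziplock0_c, ziplock1_c, springbar_c, mallet_c, oiler_c from where it was at the start of the episode above 0.03 m).
It fails at once if the fitted jaw is dropped or rammed into the tray: faster than 0.4 m/s within 26 mm of its floor (x of jaw_old_c in the frame of tray_in between -0.07 and 0.07 m and y of jaw_old_c in the frame of tray_in between -0.055 and 0.055 m and z of jaw_old_c in the frame of tray_in below 0.06 m and linear speed of jaw_old above 0.4 m/s).
It also fails if it takes over 67 s, if anything falls off the work surface, if the arm or the gripper's body presses on something with over 40 N, if the wrist force passes 120 N, or if a joint passes its speed limit or range.

## Working session

There is one attempt and no reset: what is moved stays moved. The work goes in short steps, Python scripts to look and compute and a shell command to move; the robot and the scene stay as the last step left them, time stands still between calls to the robot, and variables do not carry over. Pictures are saved under pics/ and viewed, at most 12 in all, crops included, and the job is handed in when it is done.

```bash
mkdir -p pics
cat > h.py <<'E'
import numpy as np, cv2
from workcell import readout, imaging, manip
from scipy.spatial.transform import Rotation as R
def cam(n):
    c=imaging.camera(n); c['R']=R.from_rotvec(np.ravel(c['rvec'])).as_matrix(); c['t']=np.ravel(c['tvec']); return c
def save(c,f,crop=None,s=1):
    im=c['color'][:,:,::-1]
    if crop: u0,v0,u1,v1=crop; im=im[v0:v1,u0:u1]
    if s!=1: im=cv2.resize(im,None,fx=s,fy=s,interpolation=cv2.INTER_CUBIC)
    cv2.imwrite('pics/'+f,im)
def ray(c,u,v,z):
    d=c['R'].T@np.array([(u-c['cx'])/c['fx'],(v-c['cy'])/c['fy'],1]); o=-c['R'].T@c['t']
    return o+d*(z-o[2])/d[2]
def proj(c,p):
    q=c['R']@np.array(p)+c['t']; return np.array([c['fx']*q[0]/q[2]+c['cx'],c['fy']*q[1]/q[2]+c['cy']])
E
python3 - <<'E'
from h import *
import pickle
for n in ['top','scene']:
    c=cam(n); pickle.dump(c,open(n+'.pkl','wb')); save(c,n+'0.png',s=1.4); print(n,-c['R'].T@c['t'],c['fx'],c['R'][2])
o=readout.get_obs(); print(o)
E
```

```text
top [ 0.45397413 -0.09565172  1.05364574] 451.185074449518 [ 7.12388414e-02  7.21303170e-04 -9.97459025e-01]
scene [0.98562669 0.44541214 0.88956151] 442.9527551416292 [-0.41060577 -0.49318881 -0.76692092]
{'clock': 0.1, 'joint_pos': array([ 1.21938257,  0.33278168, -0.06465569,  1.46083004,  0.02163539,
        1.34992702, -0.0884646 ]), 'joint_velocities': array([ 1.36002529e-03, -8.16745950e-05, -3.50757858e-04, -3.08867677e-03,
       -4.81954842e-04,  1.07963463e-03,  1.81994838e-04]), 'tau': array([ 1.16647858e-03, -6.26747060e+01,  4.89764102e-02, -3.92432070e+01,
        1.63284206e-02,  6.93231414e-03, -1.26728291e-04]), 'position': array([ 0.20168784, -0.59123623,  0.24762528]), 'ee_rot': array([ 9.86513779e-01,  1.63677036e-01, -1.54322468e-04, -6.05913805e-04]), 'ft_force': array([-0.36187317, -0.71089818, -0.35677698]), 'torque': array([ 0.03089394,  0.02174962, -0.01033111]), 'grasp_force': 0.0, 'grip_width': 1.0053261779608058}
```

View pics/top0.png

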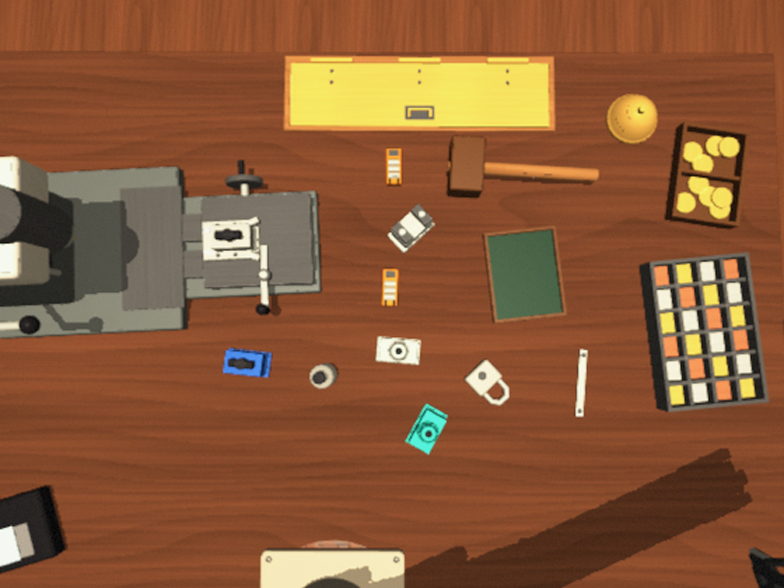

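View pics/scene0.png

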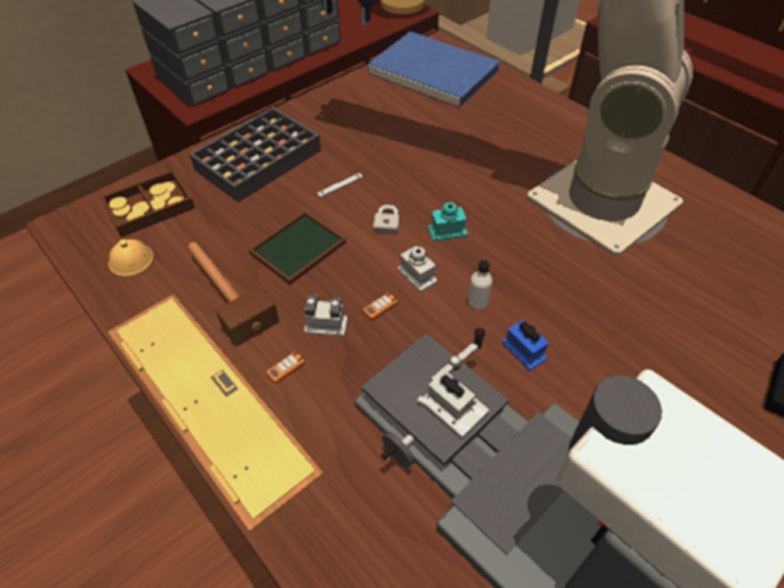

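Run:
```python
from h import *
import pickle
c=pickle.load(open('top.pkl','rb')); save(c,'top1.png',(130,125,330,275),4)
```

```text
(no output)
```

View pics/top1.png

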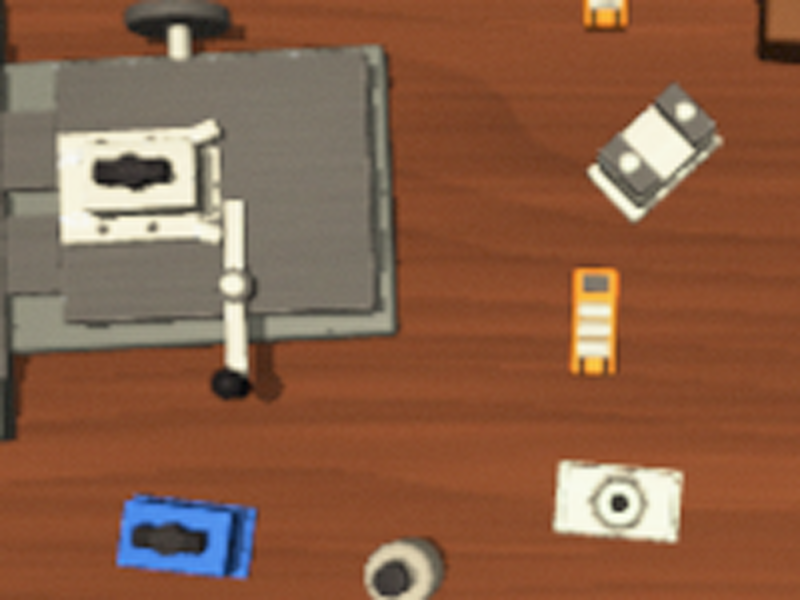

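Run:
```python
from h import *
import pickle
c=pickle.load(open('top.pkl','rb'))
P=lambda u,v,z: ray(c,130+u/4-.4,125+v/4-.4,z)
for n,a in dict(tabR1=(365,52,.055),tabR2=(378,310,.055),tabL1=(57,66,.055),tabL2=(66,322,.055),pivot=(235,285,.070),knob=(230,384,.1),wing=(133,171,.118),stop_bl=(58,135,.07),stop_br=(61,244,.07),mouthlipU=(205,128,.07),mouthlipL=(208,238,.07),newcol=(619,503,.069)).items(): print(n,P(*a).round(4))
im=c['color'].astype(int)
hsv=cv2.cvtColor(c['color'],cv2.COLOR_RGB2HSV)
def blob(m,roi):
    M=np.zeros(m.shape,np.uint8); u0,v0,u1,v1=roi; M[v0:v1,u0:u1]=m[v0:v1,u0:u1]
    k,_=cv2.findContours(M,cv2.RETR_EXTERNAL,cv2.CHAIN_APPROX_NONE); return max(k,key=cv2.contourArea)
w=blob((hsv[...,1]<60)&(hsv[...,2]>140),(262,232,310,268)); r=cv2.minAreaRect(w)
b=cv2.boxPoints(r); print('new rect',r,[ray(c,*p,.03).round(4) for p in b], ray(c,*r[0],.03))
g=blob((hsv[...,0]>55)&(hsv[...,0]<95)&(hsv[...,1]>80),(335,155,410,235)); r=cv2.minAreaRect(g); b=cv2.boxPoints(r)
q=[ray(c,*p,.005) for p in b]; print('tray',[x.round(4) for x in q],np.mean(q,0),[np.linalg.norm(q[i]-q[i-1]).round(4) for i in range(4)])
w=blob((hsv[...,2]<60),(150,160,178,176)); r=cv2.minAreaRect(w); print('wing',r,ray(c,*r[0],.118))
```

```text
tabR1 [0.692  0.0385 0.055 ]
tabR2 [0.5466 0.0294 0.055 ]
tabL1 [0.6834 0.2112 0.055 ]
tabL2 [0.5393 0.2026 0.055 ]
pivot [0.5587 0.106  0.07  ]
knob [0.5028 0.1016 0.1   ]
wing [0.6134 0.1507 0.118 ]
stop_bl [0.6414 0.2051 0.07  ]
stop_br [0.581  0.2019 0.07  ]
mouthlipU [0.6456 0.1241 0.07  ]
mouthlipL [0.5845 0.1213 0.07  ]
newcol [ 0.4403 -0.1047  0.069 ]
new rect ((284.05865478515625, 249.7965545654297), (30.477693557739258, 17.35650634765625), 4.763641834259033) [array([ 0.4243, -0.0685,  0.03  ]), array([ 0.4633, -0.0715,  0.03  ]), array([ 0.4578, -0.1403,  0.03  ]), array([ 0.4188, -0.1371,  0.03  ])] [ 0.44103717 -0.10434881  0.03      ]
tray [array([ 0.6162, -0.3594,  0.005 ]), array([ 0.6162, -0.3594,  0.005 ]), array([ 0.6162, -0.3594,  0.005 ]), array([ 0.6162, -0.3594,  0.005 ])] [ 0.61624236 -0.35940057  0.005     ] [np.float64(0.0), np.float64(0.0), np.float64(0.0), np.float64(0.0)]
wing ((162.5, 167.5), (7.0, 17.0), 90.0) [0.61304657 0.15139347 0.118     ]
```

```bash
cat >> h.py <<'E'
WH=np.array([.6134,.1516]); WA=1.632  # way_home xy, heading of its x axis
def way(x,y):
    c,s=np.cos(WA),np.sin(WA); return WH+[c*x-s*y,s*x+c*y]
def pose():
    o=readout.get_obs(); m=R.from_quat(o['ee_rot']).as_matrix(); return np.array(o['position']),np.arctan2(m[1,0],m[0,0]),o
def plan(*wps,start=None):
    p,th=(pose()[:2] if start is None else start)
    for x,y,z,t in wps:
        d=np.array([x,y,z])-p; c,s=np.cos(th),np.sin(th)
        f=np.array([c*d[0]+s*d[1], s*d[0]-c*d[1], -d[2]])/.4; a=-(t-th)/np.radians(60)
        print(f.round(3),round(a,3),'rows %.1f'%max(np.linalg.norm(d)/.0417,abs(a)*60/7.16)); p,th=np.array([x,y,z]),t
E
python3 - <<'E'
from h import *
p,th,o=pose(); print(th)
a=way(-.08,.113); print(a)
plan((.29,-.43,.25,.75),(.42,-.30,.25,1.17),(.47,-.12,.25,1.55),(*a,.2,WA))
E
```

```text
0.3288337558399154
[0.50550481 0.06483809]
[ 0.339 -0.31  -0.006] -0.402 rows 4.4
[ 0.459 -0.016 -0.   ] -0.401 rows 4.4
[ 0.463 -0.06  -0.   ] -0.363 rows 4.5
[0.464 0.079 0.125] -0.078 rows 4.7
```

```bash
python3 -m crank '[[0.339,-0.31,-0.006,-0.4],[0.339,-0.31,-0.006,-0.4],[0.339,-0.31,-0.006,-0.4],[0.339,-0.31,-0.006,-0.4],[0.339,-0.31,-0.006,-0.4]]' -1 20
python3 -m crank '[[0.459,-0.016,0,-0.4],[0.459,-0.016,0,-0.4],[0.459,-0.016,0,-0.4],[0.459,-0.016,0,-0.4],[0.459,-0.016,0,-0.4]]'
python3 - <<'E'
from h import *
p,th,o=pose(); print(p,th,o['joint_pos'])
a=way(-.08,.113)
plan((.47,-.12,.25,1.55),(*a,.2,WA))
E
```

```text
clock: 0.52
position: [0.2933, -0.4255, 0.2507]
ee_rot: [0.929, 0.369, 0.001, -0.0]
ft_force: [1.1, 0.1, -0.5]
grip_width: 0.303
grasp_force: 0.0
clock: 0.93
position: [0.4241, -0.2956, 0.2508]
ee_rot: [0.832, 0.555, 0.001, -0.0]
ft_force: [0.1, 0.3, 0.6]
grip_width: -0.001
grasp_force: 0.0
[ 0.42405709 -0.29561501  0.25076525] 1.1762346044942062 [ 0.90217103  0.11796628 -0.40880674  1.72218068  0.04653289  1.31084889
  0.08939466]
[ 0.449 -0.063  0.002] -0.357 rows 4.4
[0.464 0.079 0.125] -0.078 rows 4.7
```

```bash
python3 -m crank '[[0.449,-0.063,0.002,-0.357],[0.449,-0.063,0.002,-0.357],[0.449,-0.063,0.002,-0.357],[0.449,-0.063,0.002,-0.357],[0.449,-0.063,0.002,-0.357]]'
python3 -m crank '[[0.464,0.079,0.125,-0.078],[0.464,0.079,0.125,-0.078],[0.464,0.079,0.125,-0.078],[0.464,0.079,0.125,-0.078],[0.464,0.079,0.125,-0.078]]'
python3 - <<'E'
from h import *
p,th,o=pose(); print(p,th,o['joint_pos'])
c=cam('wrist'); save(c,'w0.png',s=1.4); print(-c['R'].T@c['t'])
for n,q in dict(home=(*way(0,0),.089),wingtop=(*way(0,0),.12),pivot=(*way(-.0425,.058),.07),knob=(*way(-.0425,.113),.1),c1=(*way(-.118,.073),.055),c2=(*way(-.118,-.073),.055)).items(): print(n,(proj(c,q)*1.4).round())
a=way(-.08,.113); plan((*a,.1,WA),(*a,.089,WA))
E
```

```text
clock: 1.35
position: [0.4689, -0.1194, 0.25]
ee_rot: [0.715, 0.699, 0.001, -0.0]
ft_force: [0.3, 1.2, 0.2]
grip_width: 0.005
grasp_force: 0.0
clock: 1.77
position: [0.5046, 0.0627, 0.1991]
ee_rot: [0.688, 0.726, 0.0, -0.0]
ft_force: [-1.0, -0.6, -0.4]
grip_width: -0.004
grasp_force: 0.0
[0.50461558 0.06269551 0.19907858] 1.624867571762292 [ 0.47762915  0.18135472 -0.75343063  1.79794269  0.1310833   1.21368161
 -0.25955725]
[0.50108096 0.13218672 0.32425773]
home [600. 147.]
wingtop [632. 143.]
pivot [482. 222.]
knob [393. 229.]
c1 [450. 328.]
c2 [658. 327.]
[-0.006  0.003  0.245] -0.002 rows 2.4
[0.    0.    0.028] -0.0 rows 0.3
```

View pics/w0.png

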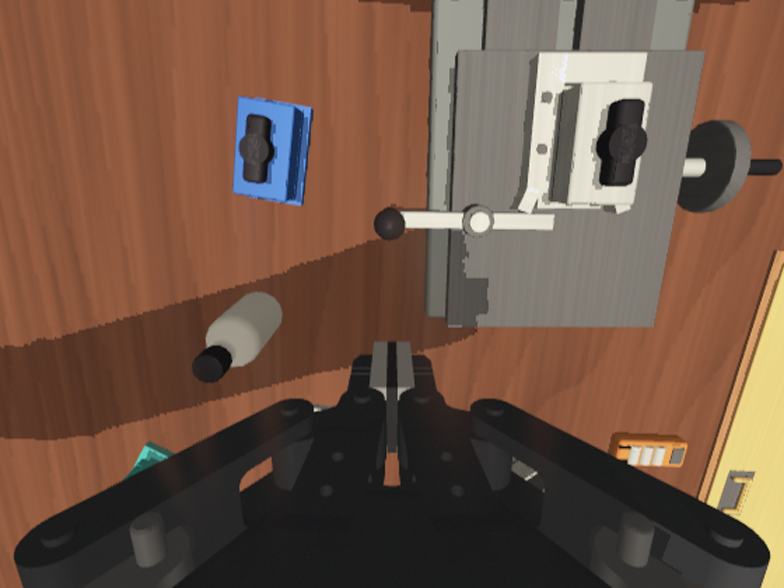

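```bash
python3 - <<'E'
from h import *
import pickle
c=cam('wrist')
for n,a in dict(pivot=(479,220,.07),knob=(389,223,.091),c1=(448,327,.055),c2=(654,326,.055),b1=(457,50,.055),b2=(704,51,.055),wing=(623,143,.12)).items():
    print(n,ray(c,a[0]/1.4,a[1]/1.4,a[2]).round(4))
E
python3 -m crank '[[-0.006,0.003,0.1,0],[-0.006,0.003,0.2,0],[-0.006,0.003,0.262,0],[-0.006,0.003,0.262,0]]'
python3 - <<'E'
from h import *
print(pose()[0])
for w in [(-.063,.113),(-.041,.109),(-.023,.096),(-.0135,.083),(-.010,.077)]: plan((*way(*w),.094,WA))
E
```

```text
pivot [0.5556 0.112  0.07  ]
knob [0.5005 0.1093 0.091 ]
c1 [0.5459 0.0353 0.055 ]
c2 [0.6896 0.0447 0.055 ]
b1 [0.5344 0.2078 0.055 ]
b2 [0.6785 0.2158 0.055 ]
wing [0.6079 0.1564 0.12  ]
clock: 2.2
position: [0.503, 0.055, 0.0902]
ee_rot: [0.689, 0.725, -0.003, -0.003]
ft_force: [-1.2, -0.1, -0.7]
grip_width: -0.001
grasp_force: 0.0
[0.50300418 0.05503677 0.09020547]
[ 0.067  0.007 -0.009] -0.01 rows 0.6
[ 0.122  0.016 -0.009] -0.01 rows 1.2
[ 0.167  0.048 -0.009] -0.01 rows 1.7
[ 0.191  0.081 -0.009] -0.01 rows 2.0
[ 0.2    0.096 -0.009] -0.01 rows 2.1
```

```bash
python3 -m crank '[[0.067,0.007,-0.009,0],[0.122,0.016,-0.009,0],[0.167,0.048,-0.009,0],[0.191,0.081,-0.009,0],[0.2,0.096,-0.009,0]]'
python3 - <<'E'
from h import *
p,th,o=pose(); print(p,th)
c=cam('wrist'); save(c,'w1.png',s=1.0); print(pose()[0])
plan((*way(-.010,.077),.094,WA))
E
```

```text
clock: 2.62
position: [0.5421, 0.1392, 0.1005]
ee_rot: [0.688, 0.725, 0.001, 0.001]
ft_force: [-1.6, -2.5, 1.1]
grip_width: 0.003
grasp_force: 1.1
[0.54212811 0.13923319 0.10047627] 1.6228662697517862
[0.5426307  0.13910767 0.1002923 ]
[-0.005 -0.014  0.016] -0.009 rows 0.2
```

View pics/w1.png

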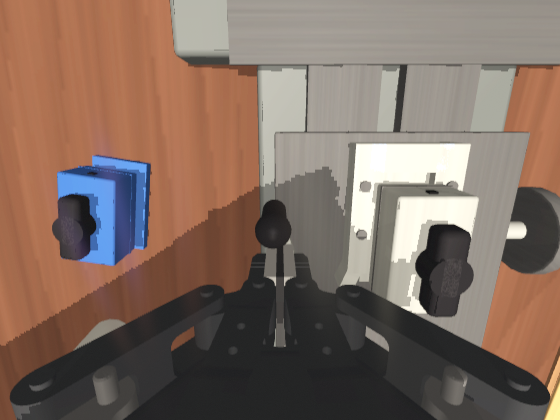

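Run:
```python
from h import *
c=cam('wrist'); k=ray(c,273,228,.091)[:2]; pv=way(-.0425,.058); d=k-pv
e=np.array([np.cos(WA),np.sin(WA)]); f=np.array([-np.sin(WA),np.cos(WA)]); print(k,np.linalg.norm(d),np.arctan2(d@e,d@f))
plan((*way(-.025,.085),.097,WA),(*way(-.025,.085),.2,WA),(*way(0,0),.2,WA))
```

```text
[0.5385591  0.15913179] 0.056959586504592326 1.2816690337835643
[-0.041 -0.031  0.007] -0.01 rows 0.5
[ 0.     0.    -0.258] -0.0 rows 2.5
[ 0.062  0.213 -0.   ] -0.0 rows 2.1
```

```bash
python3 -m crank '[[-0.041,-0.031,0.005,-0.01],[-0.041,-0.031,-0.1,-0.01],[-0.041,-0.031,-0.25,-0.01],[-0.041,-0.031,-0.25,-0.01]]'
python3 -m crank '[[0.062,0.213,0,0],[0.062,0.213,0,0],[0.062,0.213,0,0],[0.062,0.213,0,0]]' 0.41
python3 - <<'E'
from h import *
p,th,o=pose(); print(p,th,o['grip_width'])
c=cam('wrist'); save(c,'w2.png',s=1.0)
print({k:proj(c,q).round() for k,q in dict(wing=(*way(0,0),.12),b1=(*way(.0555,.073),.055),b2=(*way(.0555,-.073),.055),knob=(*way(.0102,.0736),.091)).items()})
E
```

```text
clock: 3.05
position: [0.53, 0.1208, 0.2039]
ee_rot: [0.685, 0.728, 0.002, 0.002]
ft_force: [1.4, 0.5, -0.4]
grip_width: -0.002
grasp_force: 0.0
clock: 3.38
position: [0.6134, 0.151, 0.198]
ee_rot: [0.685, 0.728, -0.0, -0.001]
ft_force: [0.2, 0.7, 0.2]
grip_width: 0.564
grasp_force: 0.0
[0.61342575 0.15097753 0.19803283] 1.6319421602241302 0.564119988283999
{'wing': array([280., 221.]), 'b1': array([198., 139.]), 'b2': array([361., 139.]), 'knob': array([190., 198.])}
```

View pics/w2.png

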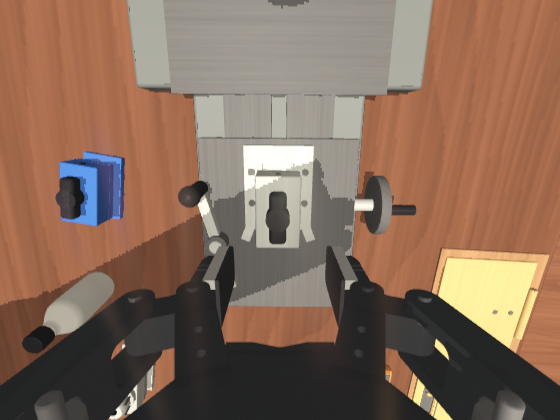

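```bash
python3 -m crank '[[0,-0.002,0.08,0],[0,-0.002,0.16,0],[0,-0.002,0.22,0],[0,-0.002,0.255,0],[0,-0.002,0.255,0]]' 0.41
python3 -m crank '[[0,0,0,0],[0,0,0,0],[0,0,0,0],[0,0,0,0],[0,0,0,0]]' -1 50
python3 - <<'E'
from h import *
p,th,o=pose(); print(p,th,o['grip_width']*85,o['torque'])
plan((*way(-.04,0),p[2],WA),(*way(-.08,0),p[2],WA),(*way(-.1,0),p[2],WA))
E
```

```text
clock: 3.85
position: [0.6096, 0.1497, 0.0945]
ee_rot: [0.685, 0.729, -0.002, -0.001]
ft_force: [-0.8, -1.1, 0.4]
grip_width: 0.705
grasp_force: 0.0
clock: 4.27
position: [0.6128, 0.1514, 0.0992]
ee_rot: [0.685, 0.729, 0.001, 0.001]
ft_force: [-2.7, -1.5, 7.7]
grip_width: 0.409
grasp_force: 52.5
[0.61280591 0.15142972 0.09915047] 1.6323381471728324 34.80500346226034 [-0.31507535  0.54003136 -0.01279152]
[-0.1    0.001 -0.   ] 0.0 rows 1.0
[-0.1 -0.  -0. ] -0.0 rows 1.0
[-0.05 -0.   -0.  ] -0.0 rows 0.5
```

```bash
python3 -m crank '[[-0.03,0,0,0],[-0.06,0,0,0],[-0.1,0,0,0],[-0.14,0,0,0],[-0.18,0,0,0]]'
python3 -m crank '[[-0.03,0,0,0],[-0.06,0,0,0],[-0.075,0,0,0],[-0.075,0,0,0]]'
python3 - <<'E'
from h import *
p,th,o=pose(); print(p,th,o['grip_width']*85,o['ft_force'])
T=pose()
c=cam('top'); save(c,'top2.png',(330,140,430,240),6)
E
```

```text
clock: 4.68
position: [0.6174, 0.0814, 0.0992]
ee_rot: [0.684, 0.729, 0.003, 0.0]
ft_force: [0.5, 7.1, 5.9]
grip_width: 0.408
grasp_force: 52.2
clock: 5.02
position: [0.6197, 0.049, 0.0992]
ee_rot: [0.685, 0.728, 0.002, 0.001]
ft_force: [0.9, -2.1, 5.8]
grip_width: 0.406
grasp_force: 52.4
[0.61970313 0.04897501 0.09915292] 1.6315346237680628 34.53604864497745 [ 0.91072806 -2.10295714  5.80535472]
```

View pics/top2.png

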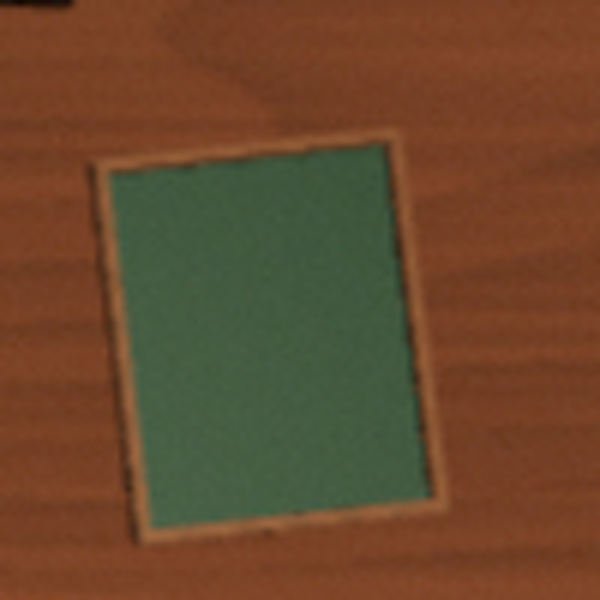

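Run:
```python
from h import *
import pickle
c=pickle.load(open('top.pkl','rb'))
q=[ray(c,330+(u+.5)/6-.5,140+(v+.5)/6-.5,.005) for u,v in [(110,173),(387,145),(433,497),(150,528)]]
m=np.mean(q,0); print(m,[np.linalg.norm(q[i]-q[i-1]).round(4) for i in range(4)]); d=q[0]-q[1]; th=np.arctan2(d[1],d[0]); print(th)
t=1.55
plan((.62,.049,.17,WA),(.60,-.12,.17,WA),(m[0],m[1],.17,t),(m[0],m[1],.07,t),(m[0],m[1],.0495,t))
```

```text
[ 0.56803988 -0.31566676  0.005     ] [np.float64(0.1395), np.float64(0.1091), np.float64(0.1387), np.float64(0.1105)]
1.6755846706897362
[-0.     0.001 -0.177] -0.0 rows 1.7
[-0.419 -0.076 -0.   ] -0.0 rows 4.1
[-0.483 -0.11  -0.   ] 0.078 rows 4.8
[0.   0.   0.25] -0.0 rows 2.4
[0.    0.    0.051] -0.0 rows 0.5
```

```bash
python3 -m crank '[[0,0,-0.06,0],[0,0,-0.12,0],[0,0,-0.177,0],[0,0,-0.177,0]]'
python3 -m crank '[[-0.08,-0.02,0,0],[-0.17,-0.04,0,0],[-0.26,-0.06,0,0],[-0.34,-0.076,0,0],[-0.419,-0.076,0,0]]'
python3 -m crank '[[-0.1,-0.03,0,0],[-0.2,-0.06,0,0],[-0.3,-0.09,0,0],[-0.4,-0.11,0,0],[-0.483,-0.11,0,0]]'
python3 -m crank '[[0,0,0,0],[0,0,0,0]]'
python3 - <<'E'
from h import *
p,th,o=pose(); print(p,th,o['grip_width']*85,o['ft_force'])
plan((.568,-.3157,.075,WA),(.568,-.3157,.0505,WA))
E
```

```text
clock: 5.4
position: [0.6203, 0.0499, 0.1729]
ee_rot: [0.685, 0.729, 0.003, 0.003]
ft_force: [1.0, 0.5, -3.3]
grip_width: 0.41
grasp_force: 51.5
clock: 5.82
position: [0.5966, -0.1221, 0.167]
ee_rot: [0.685, 0.728, -0.001, -0.0]
ft_force: [1.4, 0.3, -4.4]
grip_width: 0.404
grasp_force: 51.5
clock: 6.23
position: [0.5635, -0.3197, 0.1669]
ee_rot: [0.686, 0.727, -0.001, -0.0]
ft_force: [0.6, -0.2, -4.3]
grip_width: 0.406
grasp_force: 51.5
clock: 6.4
position: [0.5648, -0.3183, 0.1663]
ee_rot: [0.687, 0.727, -0.0, -0.0]
ft_force: [1.1, 1.5, -3.6]
grip_width: 0.41
grasp_force: 51.6
[ 0.56475015 -0.3182502   0.16630562] 1.627940643461896 34.870427972494504 [ 1.07506174  1.47617577 -3.57692071]
[0.006 0.008 0.228] -0.004 rows 2.2
[0.    0.    0.061] -0.0 rows 0.6
```

```bash
python3 -m crank '[[0.006,0.008,0.06,0],[0.006,0.008,0.12,0],[0.006,0.008,0.18,0],[0.006,0.008,0.228,0],[0.006,0.008,0.228,0]]'
python3 -m crank '[[0,0,0.02,0],[0,0,0.035,0],[0,0,0.045,0],[0,0,0.052,0],[0,0,0.052,0]]'
python3 - <<'E'
from h import *
p,th,o=pose(); print(p,o['ft_force'])
E
```

```text
clock: 6.82
position: [0.5669, -0.3101, 0.0715]
ee_rot: [0.684, 0.729, -0.001, -0.004]
ft_force: [-1.2, -0.1, -4.2]
grip_width: 0.409
grasp_force: 51.4
clock: 7.23
position: [0.5692, -0.3127, 0.0555]
ee_rot: [0.685, 0.729, 0.0, 0.0]
ft_force: [0.2, 0.9, -3.5]
grip_width: 0.41
grasp_force: 51.6
[ 0.56924053 -0.31269687  0.05553856] [ 0.21484416  0.90280729 -3.51948782]
```

```bash
python3 -m crank '[[0,0,0.005,0],[0,0,0.01,0],[0,0,0.012,0],[0,0,0.012,0]]'
python3 -m crank '[[0,0,0.002,0],[0,0,0.004,0],[0,0,0.004,0],[0,0,0.004,0]]'
python3 -m crank '[[0,0,0.002,0],[0,0,0.004,0],[0,0,0.004,0],[0,0,0.004,0]]'
```

```text
clock: 7.57
position: [0.5691, -0.3127, 0.0506]
ee_rot: [0.685, 0.729, -0.0, -0.0]
ft_force: [-0.3, 0.2, -4.2]
grip_width: 0.408
grasp_force: 51.6
clock: 7.9
position: [0.5693, -0.3128, 0.0493]
ee_rot: [0.685, 0.729, 0.0, 0.0]
ft_force: [0.5, -0.3, -2.6]
grip_width: 0.408
grasp_force: 51.6
clock: 8.23
position: [0.5694, -0.3128, 0.0492]
ee_rot: [0.685, 0.729, -0.0, 0.0]
ft_force: [-6.6, 2.8, 11.5]
grip_width: 0.409
grasp_force: 53.4
```

```bash
python3 -m crank '[[0,0,-0.003,0],[0,0,-0.003,0],[0,0,-0.003,0]]' 0.41
python3 -m crank '[[0,0,-0.05,0],[0,0,-0.15,0],[0,0,-0.25,0],[0,0,-0.35,0],[0,0,-0.38,0]]'
python3 - <<'E'
from h import *
plan((.50,-.2,.2,1.56),(.4405,-.1045,.16,1.491))
E
```

```text
clock: 8.48
position: [0.5695, -0.3129, 0.049]
ee_rot: [0.685, 0.729, 0.0, 0.0]
ft_force: [-0.1, -0.4, 0.6]
grip_width: 0.707
grasp_force: 0.0
clock: 8.9
position: [0.5715, -0.3133, 0.2077]
ee_rot: [0.685, 0.729, 0.001, 0.004]
ft_force: [0.8, -1.0, 0.9]
grip_width: 0.703
grasp_force: 0.0
[ 0.294 -0.161  0.019] 0.069 rows 3.2
[ 0.237 -0.151  0.1  ] 0.066 rows 2.9
```

```bash
python3 -m crank '[[0.294,-0.161,0.019,0.069],[0.294,-0.161,0.019,0.069],[0.294,-0.161,0.019,0.069],[0.294,-0.161,0.019,0.069]]'
python3 -m crank '[[0.237,-0.151,0.05,0.066],[0.237,-0.151,0.05,0.066],[0.237,-0.151,0.05,0.066],[0.237,-0.151,0.05,0.066],[0.237,-0.151,0.05,0.066]]'
python3 -m crank '[[0,0,0,0],[0,0,0,0]]'
python3 - <<'E'
from h import *
p,th,o=pose(); print(p,th,o['joint_pos'])
c=cam('wrist'); save(c,'w3.png')
n=np.array([np.cos(1.491),np.sin(1.491)]); print(proj(c,(.4405,-.1045,.069)))
m=np.array([.4405,-.1045]); l=np.array([-n[1],n[0]])
print([proj(c,(*(m+a*.03*n+b*.018*l),.047)).round() for a,b in [(1,1),(1,-1),(-1,-1),(-1,1)]])
E
```

```text
clock: 9.23
position: [0.4953, -0.1935, 0.1925]
ee_rot: [0.709, 0.705, -0.001, -0.001]
ft_force: [0.9, 0.5, 0.6]
grip_width: 0.705
grasp_force: 0.0
clock: 9.65
position: [0.4378, -0.1029, 0.1732]
ee_rot: [0.734, 0.679, -0.0, 0.001]
ft_force: [1.1, -1.2, 0.2]
grip_width: 0.705
grasp_force: 0.0
clock: 9.82
position: [0.4388, -0.1047, 0.1734]
ee_rot: [0.735, 0.678, 0.0, 0.0]
ft_force: [-0.2, 0.0, 0.3]
grip_width: 0.701
grasp_force: 0.0
[ 0.43883254 -0.10474035  0.17335492] 1.490118623270571 [ 0.84926265  0.05371586 -0.72399552  1.96435566  0.03914141  1.13648174
  0.02885645]
[281.15099394 210.63377732]
[array([260., 170.]), array([302., 170.]), array([301., 235.]), array([261., 235.])]
```

View pics/w3.png

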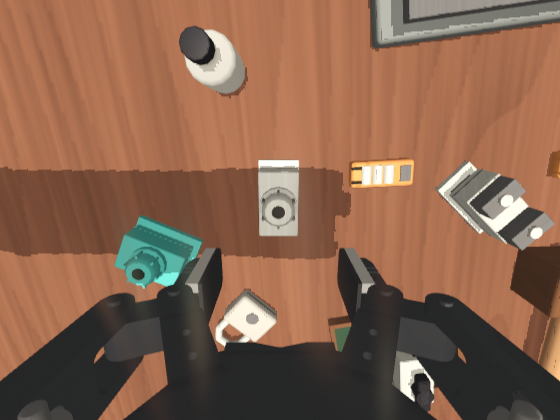

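```bash
python3 -m crank '[[0,0,0.08,0],[0,0,0.16,0],[0,0,0.24,0],[0,0,0.29,0],[0,0,0.322,0]]'
python3 -m crank '[[0,0,0,0],[0,0,0,0]]'
python3 -m crank '[[0,0,0,0],[0,0,0,0],[0,0,0,0],[0,0,0,0],[0,0,0,0]]' -1 50
python3 - <<'E'
from h import *
p,th,o=pose(); print(p,th)
E
```

```text
clock: 10.28
position: [0.4373, -0.104, 0.0417]
ee_rot: [0.735, 0.678, -0.0, -0.002]
ft_force: [-0.6, 0.5, 0.4]
grip_width: 0.7
grasp_force: 0.0
clock: 10.45
position: [0.4383, -0.104, 0.0441]
ee_rot: [0.735, 0.678, 0.0, -0.001]
ft_force: [-0.5, 0.3, 0.5]
grip_width: 0.709
grasp_force: 0.0
clock: 10.87
position: [0.439, -0.1043, 0.0456]
ee_rot: [0.735, 0.678, 0.0, 0.001]
ft_force: [-2.1, 0.9, 5.5]
grip_width: 0.409
grasp_force: 50.5
[ 0.43895705 -0.10432217  0.045586  ] 1.4908243522516145
```

Run:
```python
from h import *
p,th,o=pose()
plan((p[0],p[1],.165,th),(.52,-.03,.165,1.56),(*way(-.082,.0003),.165,WA),(*way(-.082,.0003),.108,WA))
```

```text
[ 0.     0.    -0.299] -0.0 rows 2.9
[ 0.201  0.187 -0.   ] -0.066 rows 2.6
[ 0.252  0.243 -0.   ] -0.069 rows 3.4
[0.    0.    0.143] -0.0 rows 1.4
```

```bash
python3 -m crank '[[0,0,-0.07,0],[0,0,-0.15,0],[0,0,-0.23,0],[0,0,-0.299,0],[0,0,-0.299,0]]'
python3 -m crank '[[0.06,0.06,0,-0.02],[0.13,0.12,0,-0.04],[0.201,0.187,0,-0.066],[0.201,0.187,0,-0.066]]'
python3 -m crank '[[0.07,0.07,0,-0.03],[0.14,0.14,0,-0.069],[0.2,0.2,0,-0.069],[0.252,0.243,0,-0.069],[0.252,0.243,0,-0.069]]'
python3 -m crank '[[0,0,0,0],[0,0,0,0]]'
python3 - <<'E'
from h import *
p,th,o=pose(); print(th); c=cam('wrist'); save(c,'w4.png')
plan((*way(-.082,.0003),.108,WA))
print({k:proj(c,q).round() for k,q in dict(c1=(*way(.0555,.073),.055),c2=(*way(.0555,-.073),.055),lipL=(*way(-.025,.03),.07),lipR=(*way(-.025,-.03),.07)).items()})
E
```

```text
clock: 11.28
position: [0.441, -0.1043, 0.1695]
ee_rot: [0.735, 0.678, 0.002, 0.004]
ft_force: [1.8, -0.6, -3.6]
grip_width: 0.408
grasp_force: 53.1
clock: 11.62
position: [0.5226, -0.0234, 0.1637]
ee_rot: [0.708, 0.706, 0.003, -0.001]
ft_force: [-0.8, 0.2, -3.8]
grip_width: 0.409
grasp_force: 53.3
clock: 12.03
position: [0.6188, 0.0759, 0.163]
ee_rot: [0.683, 0.73, 0.002, -0.001]
ft_force: [0.0, 0.5, -4.0]
grip_width: 0.409
grasp_force: 53.6
clock: 12.2
position: [0.6169, 0.0696, 0.1631]
ee_rot: [0.685, 0.729, -0.001, -0.0]
ft_force: [-0.8, 0.3, -3.1]
grip_width: 0.405
grasp_force: 53.6
1.63249271549161
[0.002 0.003 0.138] -0.0 rows 1.3
{'c1': array([178.,  22.]), 'c2': array([386.,  22.]), 'lipL': array([241., 140.]), 'lipR': array([323., 141.])}
```

View pics/w4.png

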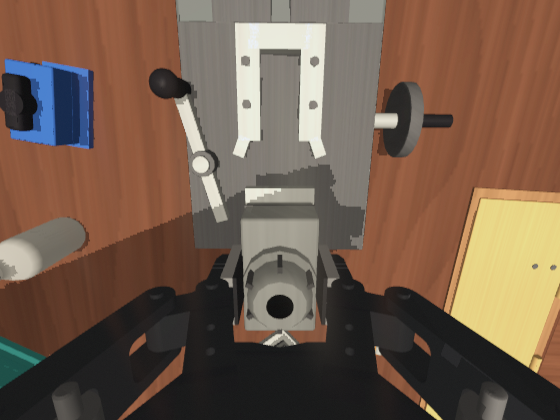

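```bash
python3 -m crank '[[0.002,0.003,0.05,0],[0.002,0.003,0.1,0],[0.002,0.003,0.138,0],[0.002,0.003,0.138,0]]'
python3 -m crank '[[0,0,0.005,0],[0,0,0.01,0],[0,0,0.014,0],[0,0,0.014,0],[0,0,0.014,0]]'
python3 - <<'E'
from h import *
p,th,o=pose(); print(p,th,o['ft_force']); d=p[:2]-WH; print(np.cos(WA)*d[0]+np.sin(WA)*d[1],-np.sin(WA)*d[0]+np.cos(WA)*d[1])
E
```

```text
clock: 12.58
position: [0.6165, 0.0687, 0.1055]
ee_rot: [0.686, 0.728, -0.002, -0.001]
ft_force: [-1.5, -1.0, -4.7]
grip_width: 0.407
grasp_force: 53.4
clock: 13.0
position: [0.6189, 0.0709, 0.1037]
ee_rot: [0.685, 0.729, 0.0, 0.0]
ft_force: [0.0, 0.1, -3.6]
grip_width: 0.41
grasp_force: 53.5
[0.61889291 0.07088371 0.10370189] 1.6323952039264555 [ 0.00558835  0.08988683 -3.60829008]
-0.08090113879410644 -0.0005455725433202102
```

```bash
python3 -m crank '[[0,0,0.003,0],[0,0,0.006,0],[0,0,0.006,0]]'
python3 -m crank '[[0,0,0.002,0],[0,0,0.002,0],[0,0,0.002,0]]'
```

```text
clock: 13.25
position: [0.6187, 0.071, 0.1008]
ee_rot: [0.685, 0.729, 0.0, 0.0]
ft_force: [0.0, -0.6, -4.9]
grip_width: 0.407
grasp_force: 53.6
clock: 13.5
position: [0.6187, 0.071, 0.1007]
ee_rot: [0.685, 0.729, 0.0, 0.0]
ft_force: [-3.7, -1.7, 6.1]
grip_width: 0.409
grasp_force: 54.7
```

```bash
python3 -m crank '[[0.025,0,-0.001,0],[0.05,0,-0.001,0],[0.075,0,-0.001,0],[0.1,0,-0.001,0],[0.1,0,-0.001,0]]'
python3 -m crank '[[0.02,0,0,0],[0.04,0,0,0],[0.06,0,0,0],[0.08,0,0,0],[0.08,0,0,0]]'
python3 - <<'E'
from h import *
p,th,o=pose(); print(p,th,o['ft_force']); d=p[:2]-WH; print(np.cos(WA)*d[0]+np.sin(WA)*d[1],-np.sin(WA)*d[0]+np.cos(WA)*d[1])
E
```

```text
clock: 13.92
position: [0.6166, 0.1078, 0.1019]
ee_rot: [0.686, 0.728, -0.002, 0.002]
ft_force: [-8.0, -7.7, 13.8]
grip_width: 0.412
grasp_force: 57.1
clock: 14.33
position: [0.6152, 0.127, 0.1033]
ee_rot: [0.689, 0.725, -0.01, 0.008]
ft_force: [-26.6, -54.8, 52.7]
grip_width: 0.408
grasp_force: 63.5
[0.61518324 0.12698787 0.10326368] 1.621117738947936 [-26.60291544 -54.82186115  52.69099749]
-0.02467511953709209 -0.0002744925374802284
```

```bash
python3 -m crank '[[-0.02,0,-0.003,0],[-0.04,0,-0.006,0],[-0.04,0,-0.006,0],[-0.04,0,-0.006,0]]'
python3 - <<'E'
from h import *
p,th,o=pose(); print(p,th,o['ft_force']); d=p[:2]-WH; print(np.cos(WA)*d[0]+np.sin(WA)*d[1],-np.sin(WA)*d[0]+np.cos(WA)*d[1])
c=cam('wrist'); save(c,'w5.png')
E
```

```text
clock: 14.67
position: [0.615, 0.1246, 0.103]
ee_rot: [0.686, 0.728, -0.002, 0.001]
ft_force: [-6.8, -12.0, 8.5]
grip_width: 0.407
grasp_force: 58.3
[0.61503307 0.1246266  0.10301804] 1.6303550369069042 [ -6.75412754 -12.03400407   8.46473395]
-0.027022783227135284 1.9823890708104905e-05
```

View pics/w5.png

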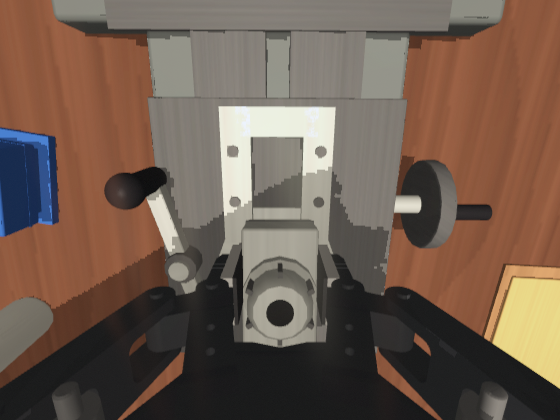

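```bash
python3 -m crank '[[-0.005,0,0,0],[-0.005,0,0,0],[-0.005,0,0,0],[-0.005,0,0,0]]' 0.3
python3 -m crank '[[0,0,-0.05,0],[0,0,-0.1,0],[0,0,-0.16,0],[0,0,-0.2,0],[0,0,-0.2,0]]'
python3 - <<'E'
from h import *
p,th,o=pose(); print(p,th,o['ft_force'])
c=cam('wrist'); save(c,'w6.png')
print({k:proj(c,q).round() for k,q in dict(col0=(*way(-.03,0),.124),front0=(*way(0,0),.102),lip=(*way(-.025,.02),.07)).items()})
plan((*way(-.105,0),.17,WA),(*way(-.105,0),.092,WA))
E
```

```text
clock: 15.05
position: [0.6153, 0.126, 0.1028]
ee_rot: [0.685, 0.729, 0.0, -0.0]
ft_force: [-0.2, 0.0, 0.3]
grip_width: 0.652
grasp_force: 0.0
clock: 15.47
position: [0.6168, 0.1264, 0.1867]
ee_rot: [0.685, 0.729, 0.003, 0.001]
ft_force: [-0.4, 0.2, 0.4]
grip_width: 0.653
grasp_force: 0.0
[0.61677665 0.12641299 0.1866692 ] 1.6333942245905473 [-0.43179662  0.19749298  0.38590678]
{'col0': array([276., 235.]), 'front0': array([276., 186.]), 'lip': array([253., 207.])}
[-0.198 -0.003  0.037] 0.001 rows 1.9
[0.    0.    0.195] -0.0 rows 1.9
```

View pics/w6.png

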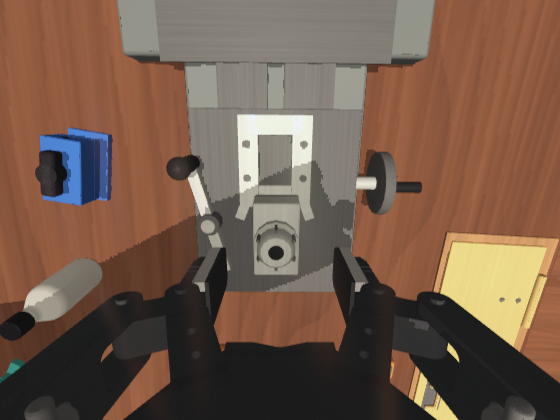

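```bash
python3 -m crank '[[-0.1,-0.003,0.037,0],[-0.198,-0.003,0.037,0],[-0.198,-0.003,0.037,0],[-0.198,-0.003,0.037,0]]' -1
python3 -m crank '[[0,0,0.08,0],[0,0,0.15,0],[0,0,0.195,0],[0,0,0.195,0],[0,0,0.195,0]]'
python3 - <<'E'
from h import *
p,th,o=pose(); print(p,th,o['grip_width']); d=p[:2]-WH; print(np.cos(WA)*d[0]+np.sin(WA)*d[1],-np.sin(WA)*d[0]+np.cos(WA)*d[1])
plan((*way(-.065,0),.09,WA),(*way(-.045,0),.09,WA))
E
```

```text
clock: 15.85
position: [0.6189, 0.0424, 0.1664]
ee_rot: [0.687, 0.727, -0.001, -0.0]
ft_force: [0.0, 0.3, 0.4]
grip_width: 0.087
grasp_force: 0.0
clock: 16.27
position: [0.6183, 0.047, 0.0893]
ee_rot: [0.684, 0.729, -0.0, -0.001]
ft_force: [0.5, 1.1, 0.8]
grip_width: 0.004
grasp_force: 0.0
[0.61828425 0.04698818 0.0892671 ] 1.6341093536643188 0.004467841409404512
-0.10471469942991264 0.0015235286973760984
[ 0.099  0.004 -0.002] 0.002 rows 1.0
[ 0.05  0.   -0.  ] -0.0 rows 0.5
```

```bash
python3 -m crank '[[0.03,0.004,0,0],[0.055,0.004,0,0],[0.075,0.004,0,0],[0.095,0.004,0,0],[0.1,0.004,0,0]]'
python3 -m crank '[[0.012,0,0,0],[0.024,0,0,0],[0.036,0,0,0],[0.042,0,0,0],[0.042,0,0,0]]'
python3 - <<'E'
from h import *
p,th,o=pose(); print(p,th,o['grip_width']); d=p[:2]-WH; print(np.cos(WA)*d[0]+np.sin(WA)*d[1],-np.sin(WA)*d[0]+np.cos(WA)*d[1])
E
```

```text
clock: 16.68
position: [0.6189, 0.0872, 0.0916]
ee_rot: [0.684, 0.729, 0.001, 0.001]
ft_force: [0.1, -6.4, 5.6]
grip_width: -0.003
grasp_force: 3.4
clock: 17.1
position: [0.6179, 0.1027, 0.0911]
ee_rot: [0.685, 0.729, 0.0, 0.001]
ft_force: [1.6, -4.1, 2.1]
grip_width: 0.001
grasp_force: 1.8
[0.61785875 0.10271638 0.09114717] 1.6326053789579538 0.001330496776381836
-0.0490648181895648 -0.001460410215662854
```

```bash
python3 -m crank '[[0.006,0,0,0],[0.012,0,0,0],[0.016,0,0,0],[0.016,0,0,0]]'
python3 -m crank '[[0.005,0,0,0],[0.008,0,0,0],[0.008,0,0,0],[0.008,0,0,0]]'
python3 -m crank '[[0.004,0,0,0],[0.006,0,0,0],[0.006,0,0,0],[0.006,0,0,0]]'
python3 - <<'E'
from h import *
p,th,o=pose(); print(p,th,o['grip_width']); d=p[:2]-WH; print(np.cos(WA)*d[0]+np.sin(WA)*d[1],-np.sin(WA)*d[0]+np.cos(WA)*d[1])
E
```

```text
clock: 17.43
position: [0.6174, 0.1087, 0.0909]
ee_rot: [0.685, 0.728, 0.0, 0.001]
ft_force: [1.3, -4.3, 3.6]
grip_width: 0.001
grasp_force: 2.3
clock: 17.77
position: [0.6172, 0.1117, 0.0908]
ee_rot: [0.685, 0.728, 0.0, 0.001]
ft_force: [1.4, -5.2, 4.5]
grip_width: -0.0
grasp_force: 2.6
clock: 18.1
position: [0.6172, 0.1121, 0.0909]
ee_rot: [0.686, 0.728, -0.001, 0.002]
ft_force: [-1.4, -11.1, 6.9]
grip_width: 0.002
grasp_force: 5.4
[0.61717041 0.11211375 0.09086359] 1.6304099889085117 0.0018348419182134025
-0.03964293429504237 -0.001348155732610161
```

```bash
python3 -m crank '[[0.006,0,0,0],[0.006,0,0,0],[0.006,0,0,0]]'
python3 -m crank '[[-0.05,0,0,0],[-0.08,0,0,0],[-0.08,0,-0.1,0],[-0.08,0,-0.2,0],[-0.08,0,-0.2,0]]'
python3 - <<'E'
from h import *
c=cam('top'); k=c['color'];import pickle; pickle.dump(c,open('top3.pkl','wb'))
plan((*way(.045,.055),.17,WA),(*way(.045,.055),.096,WA))
E
```

```text
clock: 18.35
position: [0.6172, 0.1121, 0.0909]
ee_rot: [0.686, 0.727, -0.002, 0.003]
ft_force: [-1.4, -17.7, 10.4]
grip_width: -0.0
grasp_force: 8.7
clock: 18.77
position: [0.6211, 0.0868, 0.1778]
ee_rot: [0.685, 0.729, 0.004, 0.003]
ft_force: [0.1, 0.6, 1.1]
grip_width: -0.001
grasp_force: 0.0
[ 0.276 -0.144  0.011] 0.001 rows 3.0
[0.    0.    0.185] -0.0 rows 1.8
```

```bash
python3 -m crank '[[0.276,-0.144,0.005,0],[0.276,-0.144,0.005,0],[0.276,-0.144,0.005,0],[0.276,-0.144,0.005,0],[0.276,-0.144,0.005,0]]'
python3 -m crank '[[0,0,0.08,0],[0,0,0.15,0],[0,0,0.185,0],[0,0,0.185,0]]'
python3 - <<'E'
from h import *
p,th,o=pose(); print(p,th); c=cam('wrist'); save(c,'w7.png')
for w in [(.035,.062),(.025,.080),(.017,.097),(.005,.106),(-.008,.112),(-.020,.114),(-.024,.114)]: plan((*way(*w),.094,WA))
E
```

```text
clock: 19.23
position: [0.552, 0.1947, 0.1677]
ee_rot: [0.683, 0.731, 0.0, -0.0]
ft_force: [0.3, -1.0, 0.1]
grip_width: 0.001
grasp_force: 0.0
clock: 19.57
position: [0.5524, 0.1897, 0.0903]
ee_rot: [0.685, 0.728, -0.003, -0.001]
ft_force: [-0.6, 0.1, 0.0]
grip_width: -0.003
grasp_force: 0.0
[0.55240682 0.18974491 0.09031393] 1.6313598581369686
[-0.019 -0.011 -0.003] -0.0 rows 0.2
[-0.044 -0.056 -0.003] -0.0 rows 0.7
[-0.064 -0.099 -0.003] -0.0 rows 1.1
[-0.094 -0.121 -0.003] -0.0 rows 1.5
[-0.127 -0.136 -0.003] -0.0 rows 1.8
[-0.157 -0.141 -0.003] -0.0 rows 2.0
[-0.167 -0.141 -0.003] -0.0 rows 2.1
```

```bash
python3 -m crank '[[-0.019,-0.011,0,0],[-0.044,-0.056,0,0],[-0.064,-0.099,0,0],[-0.094,-0.121,0,0],[-0.094,-0.121,0,0]]'
python3 - <<'E'
from h import *
p,th,o=pose(); print(p,th)
for w in [(-.008,.112),(-.018,.114),(-.024,.114)]: plan((*way(*w),p[2],WA))
E
```

```text
clock: 20.03
position: [0.5062, 0.1502, 0.0953]
ee_rot: [0.685, 0.729, -0.0, 0.0]
ft_force: [-1.2, 3.0, 0.3]
grip_width: -0.001
grasp_force: 1.4
[0.50619869 0.15022628 0.09525593] 1.6326523217526294
[-0.033 -0.012 -0.   ] 0.001 rows 0.3
[-0.058 -0.017 -0.   ] 0.001 rows 0.6
[-0.073 -0.017 -0.   ] 0.001 rows 0.7
```

```bash
python3 -m crank '[[-0.02,-0.008,0,0],[-0.035,-0.012,0,0],[-0.05,-0.017,0,0],[-0.06,-0.017,0,0],[-0.06,-0.017,0,0]]'
python3 -m crank '[[-0.008,0,0,0],[-0.013,0,0,0],[-0.013,0,0,0],[-0.013,0,0,0]]'
python3 - <<'E'
from h import *
p,th,o=pose();d=p[:2]-WH; print(np.cos(WA)*d[0]+np.sin(WA)*d[1],-np.sin(WA)*d[0]+np.cos(WA)*d[1])
E
```

```text
clock: 20.45
position: [0.5033, 0.1253, 0.0945]
ee_rot: [0.686, 0.728, 0.0, 0.001]
ft_force: [0.9, -0.3, 0.3]
grip_width: -0.002
grasp_force: 0.0
clock: 20.78
position: [0.5031, 0.1234, 0.0943]
ee_rot: [0.684, 0.729, 0.001, -0.001]
ft_force: [-1.6, 6.1, 1.9]
grip_width: -0.002
grasp_force: 3.4
-0.02141015907062485 0.11179113744418412
```

```bash
python3 -m crank '[[-0.01,0,0,0],[-0.01,0,0,0],[-0.01,0,0,0]]'
python3 -m crank '[[0.03,0,0,0],[0.05,0,0,0],[0.05,0,-0.15,0],[0.05,0,-0.25,0],[0.05,0,-0.3,0]]'
python3 -m crank '[[-0.45,-0.1,-0.1,0],[-0.45,-0.1,-0.1,0],[-0.45,-0.1,-0.1,0],[-0.45,-0.1,-0.1,0],[-0.45,-0.1,-0.1,0]]'
python3 - <<'E'
from h import *
c=cam('top')
a=cv2.resize(c['color'][125:235,130:430,::-1],None,fx=2.66,fy=2.66,interpolation=cv2.INTER_CUBIC)
s=cam('scene'); b=cv2.resize(s['color'][150:330,150:420,::-1],(480,300),interpolation=cv2.INTER_CUBIC)
b=cv2.copyMakeBorder(b,0,0,0,a.shape[1]-480,cv2.BORDER_CONSTANT); cv2.imwrite('pics/end.png',np.vstack([a,b]))
f=lambda u,v,z: ray(c,130+(u+.5)/2.66-.5,125+(v+.5)/2.66-.5,z)
h=lambda p:(np.array(proj(c,p))+.5-[130,125])*2.66
print(h((*way(0,0),.124)),h((*way(-.0425,.113),.1)),h((.568,-.3157,.07)))
E
```

```text
clock: 21.03
position: [0.5031, 0.1228, 0.0946]
ee_rot: [0.683, 0.73, 0.003, -0.002]
ft_force: [0.1, 19.0, -1.7]
grip_width: 0.003
grasp_force: 9.0
clock: 21.45
position: [0.5017, 0.1378, 0.2158]
ee_rot: [0.685, 0.729, -0.0, -0.0]
ft_force: [1.4, -0.4, -0.1]
grip_width: 0.001
grasp_force: 0.0
clock: 21.87
position: [0.4724, -0.0499, 0.255]
ee_rot: [0.687, 0.727, -0.001, 0.001]
ft_force: [1.2, -0.5, -0.2]
grip_width: 0.001
grasp_force: 0.0
[ 85.52955167 112.63365873] [152.38636146 255.13567657] [668.39044269 180.16847113]
```

View pics/end.png

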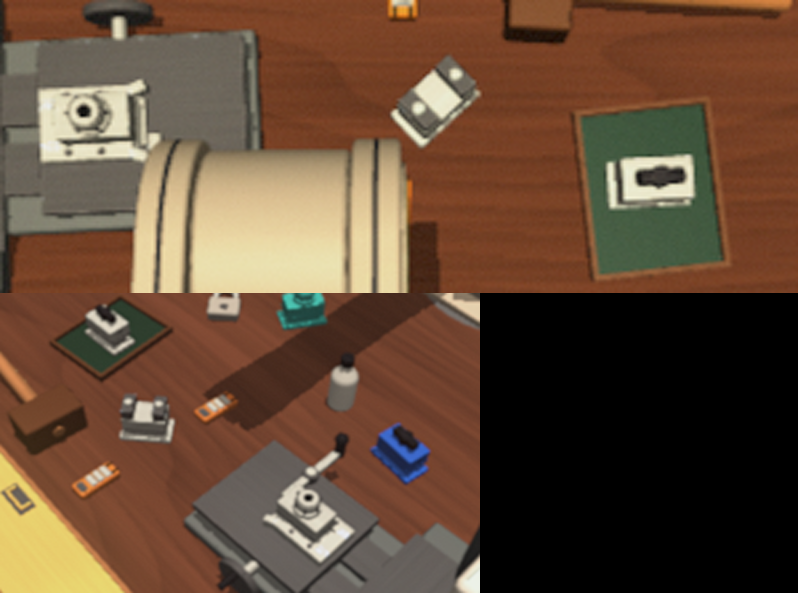

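The collet bore is at (86,113), where a home jaw was predicted. The catch is shut across the mouth, and the wing-screw jaw stands upright in the tray at (650,180), inside the rim. The spare jaw and the other items in view have not moved.

```bash
python3 -c "
from h import *
print(manip.hand_in())"
```

```text
the job is handed in; nothing more can be done
None
```

I changed the jaw and handed the job in at about 22 s: the collet jaw is home against the stop, the catch is shut behind it, and the wing-screw jaw is upright in the tray. The hand-in gave no verdict, so this rests on the last pictures and force readings. On the way in, the collet jaw jammed once (about 55 N back along the way, about 80 N at the wrist against the 120 N limit), so I let it go and pushed it home from behind.

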